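# Lock a dental cast in its holder and tug-test the lock

## Robot

A 6-joint arm with a two-finger parallel gripper is mounted at the origin on the work surface. World frame = base frame: x ahead of the robot, y to its left, z up, the work surface at z = 0. Lengths are in m, angles in degrees, forces in N, time in s.
With the tool pointing down it reaches from about 0.4 to 0.825 m from the base axis. Payload 7 kg.
Tool frame: the origin (TCP) lies at the very end of the fingers, on their centre line; the grasp point (between the pads) lies 19 mm behind it; z points along the fingers, y is the line along which they close (so a half turn about z gives the same grasp; the last joint's range is limited). The gripper opens to 88 mm and grips with 3 to 60 N. Pads are 19 mm wide; open, the fingers measure 130 mm over their backs; the gripper's body (78 mm by 193 mm) begins 47 mm behind the grasp point.
Start: joints at [89.043, 20.546, 0.682, 0, -70.136, -16.507], TCP at [0.203, 0.644, 0.189] pointing down, gripper open.
Joint ranges: [-176.03, 176.03], [-82.01, 121.73], [-58.28, 71.71], [-173.87, 95.51], [-174.79, -0.11], [-173.66, 173.66]. Speed limits (degrees/s): [136.94, 136.94, 172.46, 180, 180, 180].

## Interface

Orientations are given as [roll, pitch, yaw] about the fixed x, y, z axes, in that order (R = Rz(yaw) Ry(pitch) Rx(roll)).
In Python, from plant import ctrl gives the robot as it stands.
- The arm moves only by the tool carry_out, never from a script. Its argument "deltas" is a list that holds one entry, the list of rows, each a list of 5 numbers: the shift along the tool's x, y, z scaled (see below), then the turn about the tool's z scaled (see below), then the opening, from -1 (shut) to 1 (fully open). A call has 1 to 5 rows; each row is the pose to reach, as a shift and turn from the pose commanded when the call began, along the tool's axes at that moment, turning the shorter way round; what a row does not reach only later rows make up. The controller multiplies each number of a shift by 20 cm and each number of a turn by 2 pi rad. A row lasts 1/10 s, in which the tool goes at most 50 mm and 8.59 degrees, less where a joint would pass 70% of its speed; a pose out of reach is approached as far as the arm can. A call with a number of a shift or a turn outside -1 to 1 is refused whole. A call with a gripper value outside its range is refused whole. The fingers move at their own pace and stop on an object; the grip force is fixed at half the most. Time passes only in rows, so rows that repeat a pose let the fingers close. It gives the time, the measured TCP pose, the force, the opening and the grip force at its end, in the units of the state.
- ctrl.get_obs(): the state, without advancing time (a new reading comes with each control period).
- ctrl.snapshot(name): name is "scene" or "top"; returns a dict with "color" (480x640x3 uint8, red, green, blue), "camera_matrix" (3x3 intrinsics, pixels), "R" (3x3) and "t" (3): a world point X has camera coordinates R X + t. Camera axes: x right, y down, z forward; pixel columns grow to the right and rows downward; lengths in m; the calibration is good to about 2 mm. A picture is of the moment at which its call begins. There is no depth.
- ctrl.close_job(): hands the job in; it is judged then, once.
Trained networks look in a picture, given as the dict that the camera call returned (one of the last four; its "shot" number tells which), for a name from the list of things; names that differ only in an ending like _2 or _b are one class to them, and where a whole thing is asked for, a point or a joint stands for the part that bears it (a point fixed in the world has none). Each returns a list of dicts, best first, with "p" (0 to 1); they miss things now and then, are a little off and sometimes report something else, mostly with a low value. They report only what shows in the picture. A call takes as long as a camera call. They do not tell look-alikes from the thing itself.
- ctrl.search_frame(picture, name): "centre" ([column, row] in pixels, amid what is visible of it).
- ctrl.silhouettes(picture, name): "mask" (480x640 bool, what is visible of it) and "centre" ([column, row] in pixels, amid what is visible of it).
- ctrl.spot_point(picture, name): "centre" ([column, row] in pixels: a listed point, or the origin of a listed thing).
The state is a dict: "clock": time; "joint_pos": joint angles; "qvel": joint speeds; "tau": joint torques, N m; "tool_pos": TCP position; "orientation": TCP orientation; "force": force on the tool from outside, world axes, zero at the start; "moment": the same for the moment, N m; "opening": finger opening in m; "gripper_force": force on a finger pad.
Only numpy, scipy, OpenCV 4.12 (cv2) and the standard library are available. Lean on these libraries where they do the work, as an engineer would, in place of code of your own. Each camera call takes 0.05 s, during which the arm holds its last target. There are 200 camera calls.

## Task

The dental cast standing in the sprung holder has been dropped in but not locked. Turn it clockwise (seen from above) up to its stop, then prove that the lock holds: pull it straight up with a steady force of about 12 N for at least one second, never more than 20 N. Then ease it back down onto its seat and let go, leaving it locked, and leave the other things on the bench where they are.

Things in the scene. Friction and masses are not known exactly. Their poses are not given: they have to be found in the camera images.
- cast: Off-white plaster dental cast on a round bayonet plate, about 0.22 kg. Origin: centre of the plate's underside; z up. Plate: disc 70 mm across, 20 mm high, with two lugs at the bottom of its rim, along +x and -x (14 mm wide, 6 mm thick, tips 44.5 mm from the axis). Starts dropped into the ring, its x axis within 0.08 rad of the holder's.
- cast_top (a point): Centre of the top of the cast's plaster block, 60 mm above the cast's origin. The block is 54 mm along x, 46 mm along y, 40 mm high, with flat upright sides to grip; of these the upper 37 mm are always clear of the ring. A low horseshoe of teeth stands 11 mm above this point, open to -x.
- seat_centre (a point): Centre of the round seat on which the cast stands in the holder, 31 mm above the table, on the axis of the aluminium ring (106 mm outside, lips 2 mm clear of the disc) about it. z up; +x and -x point at the ring's entry gaps for the lugs. Turned clockwise from above, the lugs run under the ring's two inward lips and meet a stop 1.13 rad (65 degrees) on; they cannot turn the other way.
- ring (a joint): Rise of the ring on its stiff springs, in m: 0 at rest, upward only, 1 mm for each 15 N of pull over and above the weight of the cast (12 N is 0.8 mm), end of travel 6 mm. Too small a movement to be judged by this reading: go by force.
- stand: The holder's fixed grey base, 150 mm along x, 130 mm along y, 30 mm high, origin under its centre, axes as the seat's. The ring's height on it is set differently from job to job: its top is 43 to 52 mm above the table, and the turned cast lifts freely by 1.5 to 9.5 mm before its lugs meet the lips.
- articulator: Fixed bystander: dark articulator with two casts, 115 mm by 90 mm, 130 mm high; origin at the centre of its underside.
- spare_plate: Loose bystander: bayonet plate without a cast, 70 mm disc (89 mm over its lugs), 14 mm high, lying on the 4 mm rubber mat before the robot; origin under its centre.
- spare_cast: Loose bystander: plaster cast without a plate, 54 x 50 mm, 37 mm high, on the table; origin under its centre.
- jar: Loose bystander: closed jar, 56 mm across, 60 mm high; origin under its centre.
- cup: Loose bystander: blue cup, 68 mm across, 55 mm high; origin under its centre.
- driver: Loose bystander: screwdriver 160 mm long, lying.
- knife: Loose bystander: spatula 170 mm long, lying.
There are look-alikes about, which are no part of the job. What is shaped like the cast but brown is not meant.

How it is judged:
By the outcome, as a careful person would: the job done as asked, in the order asked, and still so for the second after the job is handed in, with the robot touching nothing.
It also fails if it takes over 58 s, if anything falls off the work surface, if the arm or the gripper's body presses on something with over 40 N, if the wrist force passes 120 N, or if a joint passes its speed limit or range.

## Working session

There is one attempt and no reset: what is moved stays moved. The work goes in short steps, Python scripts to look and compute and a tool call to move; the robot and the scene stay as the last step left them, time stands still between calls to the robot, and variables do not carry over. Pictures are saved under pics/ and viewed, at most 10 in all, crops included, and the job is handed in when it is done.

Besides the shell and the picture viewer there is one more tool, called after ">>>" by a JSON object that holds its "method" and its "body", one argument or row to a line. carry_out: Moves the arm, as the interface text tells. Its arguments: {"type":"object","properties":{"deltas":{"type":"array"}},"required":["deltas"]}

```bash
mkdir -p pics; ls; cat > h.py <<'E'
import numpy as np, cv2
from plant import ctrl
def save(s,n,crop=None,sc=1):
    im=s["color"][:,:,::-1]
    if crop: im=im[crop[1]:crop[3],crop[0]:crop[2]]
    cv2.imwrite("pics/"+n,cv2.resize(im,None,fx=sc,fy=sc,interpolation=cv2.INTER_CUBIC))
def ray(s,px,z):
    d=s["R"].T@np.linalg.solve(s["camera_matrix"],[px[0],px[1],1]); c=-s["R"].T@s["t"]
    return c+d*(z-c[2])/d[2]
def proj(s,X):
    p=s["camera_matrix"]@(s["R"]@np.asarray(X,float)+s["t"]); return p[:2]/p[2]
E
python3 - <<'E'
from h import *
o=ctrl.get_obs(); print({k:np.round(v,3) for k,v in o.items()})
for n in("scene","top"):
    s=ctrl.snapshot(n); save(s,n+"0.png"); print(n,"cam",np.round(-s["R"].T@s["t"],3))
    for t,z in(("cast",.031),("cast_top",.091),("seat_centre",.031),("stand",0)):
        for r in ctrl.spot_point(s,t)[:3]: print(t,round(r["p"],2),np.round(r["centre"]),np.round(ray(s,r["centre"],z),4))
E
```

```text
pics
{'clock': np.float64(0.0), 'joint_pos': array([ 8.9045e+01,  2.0590e+01,  6.3300e-01, -1.9000e-02, -7.0137e+01,
       -1.6507e+01]), 'qvel': array([ 0.081,  0.021,  0.019,  0.031,  0.081, -0.003]), 'tau': array([ 2.0000e-03, -5.8272e+01,  2.9304e+01,  6.9970e+00,  7.0000e-03,
       -0.0000e+00]), 'tool_pos': array([0.202, 0.643, 0.188]), 'orientation': array([ 1.79905e+02, -1.00000e-02, -1.74690e+01]), 'force': array([ 0.796,  0.384, -0.236]), 'moment': array([ 0.031, -0.003, -0.011]), 'gripper_force': np.float64(0.0), 'opening': np.float64(0.087)}
scene cam [1.268 0.237 0.659]
cast 0.85 [258. 221.] [ 0.4466 -0.1771  0.031 ]
cast 0.75 [304. 292.] [0.6431 0.0033 0.031 ]
cast 0.7 [184. 231.] [ 0.5334 -0.3231  0.031 ]
cast_top 0.92 [257. 198.] [ 0.4417 -0.1764  0.091 ]
cast_top 0.81 [177. 215.] [ 0.5552 -0.3157  0.091 ]
cast_top 0.78 [233. 232.] [ 0.5763 -0.1723  0.091 ]
stand 0.95 [239. 266.] [ 0.576  -0.1695  0.    ]
top cam [0.386 0.013 1.122]
cast 0.93 [333. 226.] [ 0.5992 -0.0099  0.031 ]
cast 0.85 [403. 239.] [ 0.5694 -0.1817  0.031 ]
cast 0.71 [414. 310.] [ 0.3955 -0.2036  0.031 ]
cast_top 0.93 [476. 261.] [ 0.5079 -0.3391  0.091 ]
cast_top 0.81 [420. 311.] [ 0.3937 -0.205   0.091 ]
cast_top 0.67 [336. 223.] [ 0.5956 -0.0147  0.091 ]
seat_centre 0.62 [401. 238.] [ 0.5716 -0.1763  0.031 ]
stand 0.88 [402. 240.] [ 0.5697 -0.1836  0.    ]
```

View pics/scene0.png

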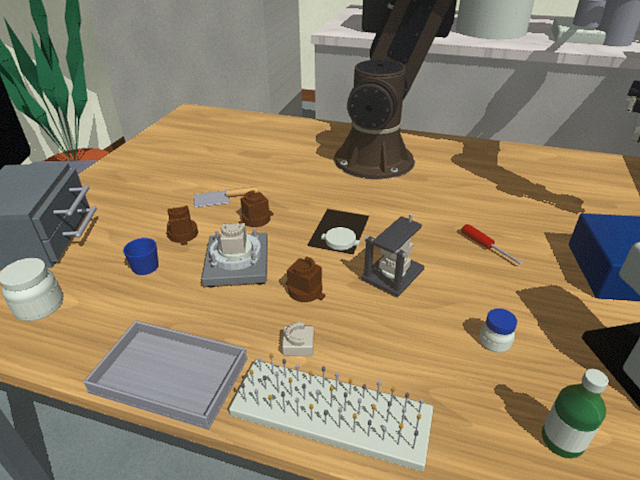

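View pics/top0.png

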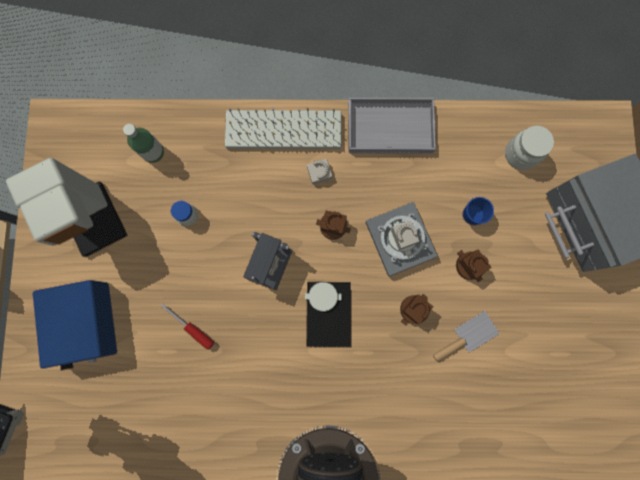

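The scene view shows the cast in the grey holder at about (236,250), and the top view shows it at (402,239). The brown look-alikes surround it. Next I'll measure the holder's angle.

```bash
python3 - <<'E'
from h import *
s=ctrl.snapshot("top"); save(s,"topc.png",(350,190,455,290),6)
s2=ctrl.snapshot("scene"); save(s2,"scenec.png",(195,205,280,295),6)
for nm,q,c0 in(("top",s,(402,239)),("scene",s2,(236,250))):
    for t in("stand","ring","cast","cast_top"):
        for r in ctrl.silhouettes(q,t)[:6]:
            if np.hypot(*(np.array(r["centre"])-c0))>30: continue
            m=r["mask"].astype(np.uint8); c,_=cv2.findContours(m,0,2); c=max(c,key=cv2.contourArea)[:,0]
            z={"stand":.03,"ring":.048}.get(t,.091)
            w=np.array([ray(q,p,z)[:2] for p in cv2.convexHull(c)[:,0]],np.float32)
            print(nm,t,round(r["p"],2),m.sum(),"cen",r["centre"],"rect",cv2.minAreaRect(w*1000))
    for t,z in(("seat_centre",.031),("cast_top",.091),("cast",.031),("stand",0)):
        for r in ctrl.spot_point(q,t):
            if np.hypot(*(np.array(r["centre"])-c0))<30: print(nm,t,round(r["p"],2),np.round(r["centre"],1),np.round(ray(q,r["centre"],z),4))
E
```

```text
top stand 0.57 1629 cen [386.5, 243.0] rect ((569.5855102539062, -176.27316284179688), (150.65640258789062, 132.93594360351562), 21.577001571655273)
top stand 0.37 682 cen [389.6, 247.6] rect ((573.7169189453125, -179.549072265625), (108.12860870361328, 110.13932800292969), 8.54797649383545)
top ring 0.83 504 cen [392.7, 249.9] rect ((568.5389404296875, -175.06690979003906), (103.96176147460938, 103.09822082519531), 43.76072311401367)
top cast 0.88 751 cen [403.5, 237.2] rect ((565.9202270507812, -171.90524291992188), (68.50978088378906, 75.9084701538086), 66.61328887939453)
top cast_top 0.82 763 cen [403.8, 233.8] rect ((566.3488159179688, -172.32379150390625), (69.21231842041016, 76.64209747314453), 63.089542388916016)
top seat_centre 0.59 [397.4 240.5] [ 0.5646 -0.1681  0.031 ]
top cast_top 0.63 [406.4 229.2] [ 0.5816 -0.1796  0.091 ]
top cast 0.88 [402.9 235.9] [ 0.5761 -0.1818  0.031 ]
top stand 0.71 [397.1 240.4] [ 0.5699 -0.1725  0.    ]
scene stand 0.62 1637 cen [237.8, 271.6] rect ((576.236328125, -171.75755310058594), (185.91812133789062, 132.76174926757812), 22.05554962158203)
scene ring 0.6 687 cen [235.0, 260.4] rect ((587.1480102539062, -165.4564208984375), (109.8219985961914, 102.18846130371094), 29.071163177490234)
scene cast 0.87 977 cen [234.7, 240.3] rect ((602.0342407226562, -154.8094024658203), (124.54852294921875, 62.927391052246094), 24.147449493408203)
scene cast_top 0.56 996 cen [234.8, 245.0] rect ((602.495361328125, -154.01284790039062), (127.14469909667969, 64.33358764648438), 26.069307327270508)
scene cast_top 0.97 [234.1 233.1] [ 0.579  -0.1683  0.091 ]
scene cast 0.58 [234.6 251.6] [ 0.5674 -0.1804  0.031 ]
scene stand 0.65 [239.8 264.6] [ 0.571  -0.1702  0.    ]
```

View pics/topc.png

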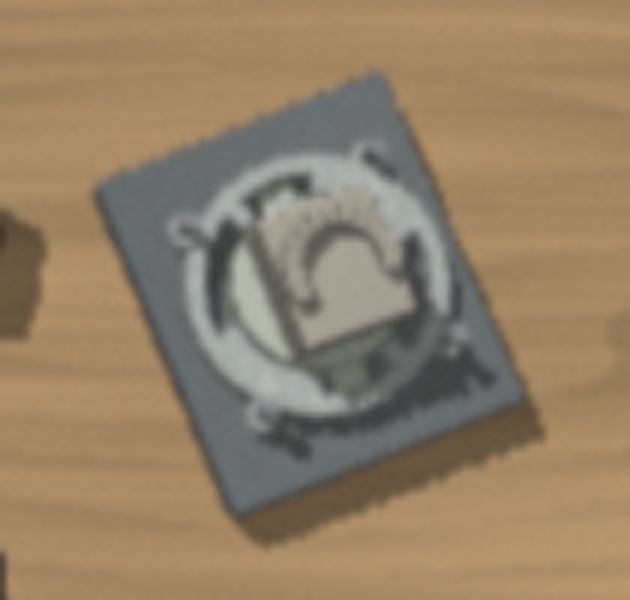

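View pics/scenec.png

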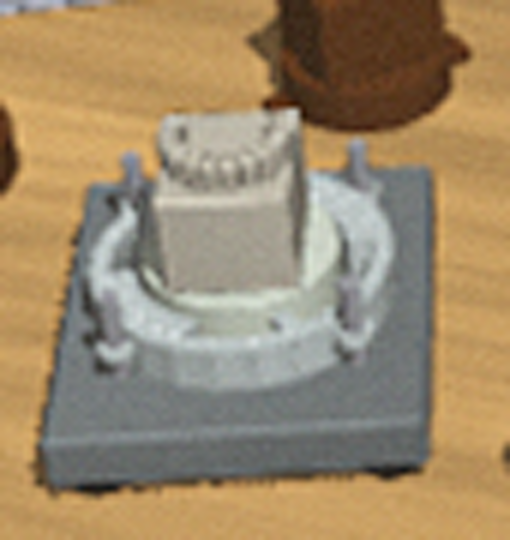

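>>> {"method": "carry_out", "body": {
  "deltas": [
    [[0.12, 0.134, 0, 0, 1], [0.24, 0.268, 0, 0, 1], [0.36, 0.403, 0, 0, 1], [0.48, 0.537, 0, 0, 1], [0.595, 0.67, 0, 0, 1]]
  ]
}}

```text
clock: 1.9
tool_pos: [0.2764, 0.4789, 0.1887]
orientation: [-180.0, -0.0, -17.5]
force: [0.0, 0.2, 0.9]
opening: 0.0875
gripper_force: 0.0
```

>>> {"method": "carry_out", "body": {
  "deltas": [
    [[0.12, 0.134, 0, 0, 1], [0.24, 0.268, 0, 0, 1], [0.36, 0.403, 0, 0, 1], [0.48, 0.537, 0, 0, 1], [0.595, 0.67, 0, 0, 1]]
  ]
}}

```text
clock: 2.4
tool_pos: [0.3496, 0.3155, 0.1889]
orientation: [-180.0, -0.0, -17.5]
force: [0.3, 0.0, -0.2]
opening: 0.0878
gripper_force: 0.0
```

>>> {"method": "carry_out", "body": {
  "deltas": [
    [[0.12, 0.134, 0, 0, 1], [0.24, 0.268, 0, 0, 1], [0.36, 0.403, 0, 0, 1], [0.48, 0.537, 0, 0, 1], [0.595, 0.67, 0, 0, 1]]
  ]
}}

```text
clock: 2.9
tool_pos: [0.4229, 0.1519, 0.189]
orientation: [-180.0, -0.0, -17.4]
force: [0.3, 0.5, 0.1]
opening: 0.0877
gripper_force: 0.0
```

>>> {"method": "carry_out", "body": {
  "deltas": [
    [[0.12, 0.134, 0, 0, 1], [0.24, 0.268, 0, 0, 1], [0.36, 0.403, 0, 0, 1], [0.48, 0.537, 0, 0, 1], [0.595, 0.67, 0, 0, 1]]
  ]
}}

```text
clock: 3.4
tool_pos: [0.4963, -0.0118, 0.1889]
orientation: [-180.0, -0.0, -17.5]
force: [1.0, 1.8, 0.2]
opening: 0.0877
gripper_force: 0.0
```

>>> {"method": "carry_out", "body": {
  "deltas": [
    [[0.12, 0.134, 0, -0.022, 1], [0.24, 0.268, 0, -0.044, 1], [0.36, 0.403, 0, -0.066, 1], [0.48, 0.537, 0, -0.088, 1], [0.595, 0.67, 0, -0.11, 1]]
  ]
}}

```text
clock: 3.9
tool_pos: [0.5696, -0.1754, 0.1887]
orientation: [180.0, -0.0, 22.5]
force: [0.7, 1.0, -0.6]
opening: 0.0876
gripper_force: 0.0
```

```bash
python3 - <<'E'
from h import *
o=ctrl.get_obs(); print(np.round(o["tool_pos"],4),np.round(o["orientation"],2),np.round(o["joint_pos"],1),np.round(o["force"],2))
s=ctrl.snapshot("scene"); save(s,"s2.png",(185,140,295,300),4)
p=o["tool_pos"]; a=np.radians(22)
# predicted cast outline at candidate centre
for c in((.569,-.175),):
    for z in(.091,):
        print([np.round((proj(s,[c[0]+u*np.cos(a)-v*np.sin(a),c[1]+u*np.sin(a)+v*np.cos(a),z])-[185,140])*4).tolist() for u,v in((.027,.023),(.027,-.023),(-.027,-.023),(-.027,.023))])
    print(np.round((proj(s,[*c,.051])-[185,140])*4))
for n in("cast_top","cast"):
    for r in ctrl.spot_point(s,n):
        if np.hypot(*(np.array(r["centre"])-[236,240]))<30: print(n,r["p"],ray(s,r["centre"],.091 if n!="cast" else .031))
E
```

```text
[ 0.5696 -0.1754  0.1887] [ 1.7999e+02 -2.0000e-02  2.2460e+01] [  1.7  13.2  -9.7   0.  -67.1 110.8] [ 0.75  0.98 -0.62]
[[235.0, 388.0], [144.0, 393.0], [153.0, 332.0], [240.0, 327.0]]
[202. 420.]
cast_top 0.94 [ 0.57221891 -0.1759021   0.091     ]
cast 0.61 [ 0.57400259 -0.1762903   0.031     ]
```

View pics/s2.png

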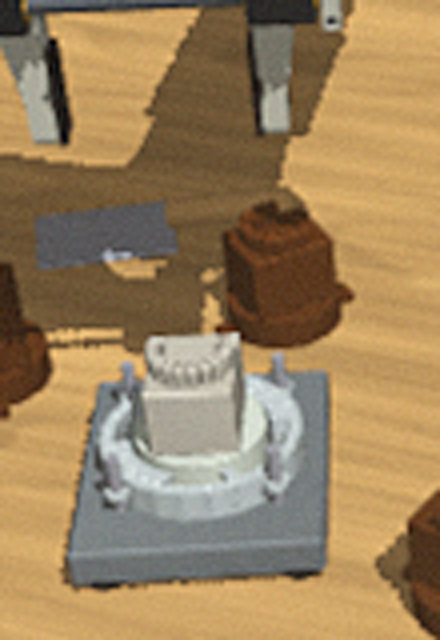

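The measured pose agrees: the block's top front edge runs from (145,395) to (240,390) in the crop, and the prediction was (144,393) to (235,388). The fingers will go down well clear of the posts.

>>> {"method": "carry_out", "body": {
  "deltas": [
    [[0, 0, 0.12, 0, 1], [0, 0, 0.24, 0, 1], [0, 0, 0.36, 0, 1], [0, 0, 0.45, 0, 1], [0, 0, 0.45, 0, 1]]
  ]
}}

```text
clock: 4.55
tool_pos: [0.567, -0.1728, 0.0962]
orientation: [-179.9, 0.2, 22.1]
force: [-1.0, 0.1, 0.4]
opening: 0.0877
gripper_force: 0.0
```

>>> {"method": "carry_out", "body": {
  "deltas": [
    [[0, 0, 0.06, 0, 1], [0, 0, 0.12, 0, 1], [0, 0, 0.16, 0, 1], [0, 0, 0.18, 0, 1], [0, 0, 0.18, 0, 1]]
  ]
}}

```text
clock: 5.05
tool_pos: [0.5687, -0.1738, 0.062]
orientation: [-180.0, 0.1, 22.1]
force: [-0.7, 0.4, -0.5]
opening: 0.0874
gripper_force: 0.0
```

>>> {"method": "carry_out", "body": {
  "deltas": [
    [[0, 0, 0, 0, 0.3], [0, 0, 0, 0, 0.25], [0, 0, 0, 0, 0.2], [0, 0, 0, 0, 0.15], [0, 0, 0, 0, 0.15]]
  ]
}}

```text
clock: 5.55
tool_pos: [0.5692, -0.1738, 0.0627]
orientation: [180.0, -0.0, 22.1]
force: [0.3, 0.2, 0.7]
opening: 0.0541
gripper_force: 0.0
```

>>> {"method": "carry_out", "body": {
  "deltas": [
    [[0, 0, 0, 0, 0.1], [0, 0, 0, 0, 0.06], [0, 0, 0, 0, 0.04], [0, 0, 0, 0, 0.02], [0, 0, 0, 0, 0]]
  ]
}}

```text
clock: 6.05
tool_pos: [0.5691, -0.1738, 0.0625]
orientation: [180.0, -0.0, 22.1]
force: [-0.4, -0.1, -0.2]
opening: 0.044
gripper_force: 0.0
```

>>> {"method": "carry_out", "body": {
  "deltas": [
    [[0, 0, 0, 0, -1], [0, 0, 0, 0, -1], [0, 0, 0, 0, -1], [0, 0, 0, 0, -1]]
  ]
}}

```text
clock: 6.45
tool_pos: [0.5691, -0.1738, 0.0626]
orientation: [180.0, -0.0, 22.1]
force: [-0.3, -0.8, 0.2]
opening: 0.0171
gripper_force: 0.0
```

```bash
python3 - <<'E'
from h import *
o=ctrl.get_obs(); print({k:np.round(v,3) for k,v in o.items() if k not in("tau","qvel")})
E
```

```text
{'clock': np.float64(6.45), 'joint_pos': array([  1.819,  19.387, -18.965,  -0.   , -51.646, 110.315]), 'tool_pos': array([ 0.569, -0.174,  0.063]), 'orientation': array([ 1.8000e+02, -1.0000e-03,  2.2134e+01]), 'force': array([-0.338, -0.755,  0.246]), 'moment': array([-0.079, -0.014,  0.054]), 'gripper_force': np.float64(0.0), 'opening': np.float64(0.017)}
```

The fingers closed past 46 mm without touching anything, so I need to look.

```bash
python3 - <<'E'
from h import *
a=ctrl.snapshot("scene"); b=ctrl.snapshot("top")
A=cv2.resize(a["color"][170:300,170:300],(520,520))[:,:,::-1]; B=cv2.resize(b["color"][180:300,340:410+0],(280,480))[:,:,::-1]
B=cv2.copyMakeBorder(B,0,40,0,0,0); cv2.imwrite("pics/s3.png",np.hstack([A,B]))
print(proj(a,[.569,-.174,.063]),proj(b,[.569,-.174,.063]))
E
```

```text
[235.28107631 240.68753264] [402.02489476 236.53803926]
```

View pics/s3.png

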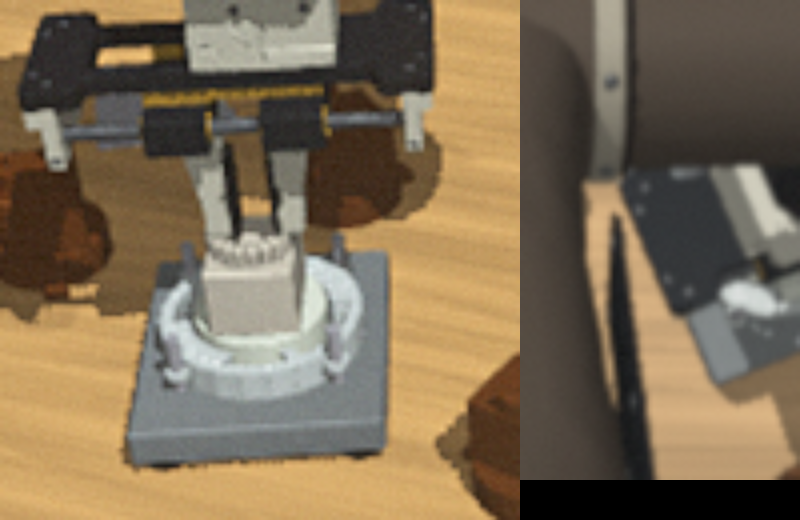

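```bash
python3 - <<'E'
from h import *
a=ctrl.snapshot("scene"); ang=np.radians(22.4)
o=ctrl.get_obs(); print(o["tool_pos"],o["joint_pos"])
for x in (.5696,.53,.5,.47): print(x,proj(a,[x,-.1754,.1887]))
print("tips pred", [proj(a,[.5696-np.sin(ang)*v,-.1754+np.cos(ang)*v,.1887]) for v in(.05,-.05)],"seen ~(196,175),(254,172)")
E
```

```text
[ 0.56909909 -0.17382689  0.06256445] [ 1.81924759e+00  1.93907541e+01 -1.89632569e+01  1.08783645e-03
 -5.16454794e+01  1.10316161e+02]
0.5696 [227.06100595 189.13388196]
0.53 [235.95606949 179.40067004]
0.5 [242.32347491 172.43328796]
0.47 [248.39546259 165.78915972]
tips pred [array([252.95527745, 187.84007669]), array([200.96901816, 190.43756611])] seen ~(196,175),(254,172)
```

```bash
python3 - <<'E'
from h import *
b=ctrl.snapshot("top"); a=ctrl.snapshot("scene")
c=np.array([.569,-.174]);t=np.radians(22.1);X=np.array([np.cos(t),np.sin(t)]);Y=np.array([-X[1],X[0]])
for z in(.13,.165,.2):
  print(z,[np.round(proj(b,[*(c+u*X+.0965*Y),z]),1).tolist() for u in(-.039,.039)],"seen (382.5,257),(365.5,224)")
  print("scene",[np.round(4*(proj(a,[*(c+u*X+v*Y),z])-170)).tolist() for u,v in((.039,.0965),(.039,-.0965))])
E
```

```text
0.13 [[374.2, 263.4], [360.8, 231.4]] seen (382.5,257),(365.5,224)
scene [[439.0, 211.0], [39.0, 232.0]]
0.165 [[376.1, 261.7], [362.1, 228.4]] seen (382.5,257),(365.5,224)
scene [[434.0, 151.0], [26.0, 172.0]]
0.2 [[378.0, 259.7], [363.5, 225.3]] seen (382.5,257),(365.5,224)
scene [[430.0, 88.0], [11.0, 109.0]]
```

```bash
python3 - <<'E'
from h import *
a=ctrl.snapshot("scene"); t=np.radians(22.5)
for z in(.2187,.2247,.2307):
  print(z,[np.round(proj(a,[.5696-np.sin(t)*v,-.1754+np.cos(t)*v,z]),1) for v in(-.065,-.044,.044,.065)],"seen L 193-202, R 250-258, rows 175,172")
E
```

```text
0.2187 [array([190.4, 177.2]), array([201.7, 176.7]), array([248.3, 174.4]), array([259.4, 173.9])] seen L 193-202, R 250-258, rows 175,172
0.2247 [array([189.9, 174.4]), array([201.2, 173.9]), array([248. , 171.6]), array([259.1, 171.1])] seen L 193-202, R 250-258, rows 175,172
0.2307 [array([189.3, 171.6]), array([200.7, 171.1]), array([247.7, 168.8]), array([258.9, 168.3])] seen L 193-202, R 250-258, rows 175,172
```

>>> {"method": "carry_out", "body": {
  "deltas": [
    [[0, 0, -0.15, 0, 1], [0, 0, -0.15, 0, 1], [0, 0, -0.15, 0, 1], [0, 0, -0.15, 0, 1], [0, 0, -0.15, 0, 1]]
  ]
}}

```text
clock: 7.25
tool_pos: [0.5685, -0.1738, 0.0918]
orientation: [-180.0, 0.1, 22.1]
force: [0.6, -1.1, -0.1]
opening: 0.0351
gripper_force: 0.0
```

```bash
python3 - <<'E'
from h import *
a=ctrl.snapshot("scene"); b=ctrl.snapshot("top"); o=ctrl.get_obs(); print(o["tool_pos"],o["opening"])
A=cv2.resize(a["color"][150:280,170:300],(590,590),interpolation=2)[:,:,::-1]; B=cv2.resize(b["color"][200:300,370:410],(200,500))[:,:,::-1]
B=cv2.copyMakeBorder(B,0,90,0,0,0); cv2.imwrite("pics/s4.png",np.hstack([A,B]))
for z in(0,.036): print([np.round((proj(a,np.array([.569-np.sin(.386)*v,-.174+np.cos(.386)*v,o["tool_pos"][2]+z]))-[170,150])*4.54) for v in(-.065,-.044,.044,.065)])
E
```

```text
[ 0.56867768 -0.17380195  0.09192323] 0.042533890131638386
[array([144., 369.]), array([191., 366.]), array([386., 356.]), array([433., 353.])]
[array([132., 303.]), array([180., 300.]), array([379., 290.]), array([426., 288.])]
```

View pics/s4.png

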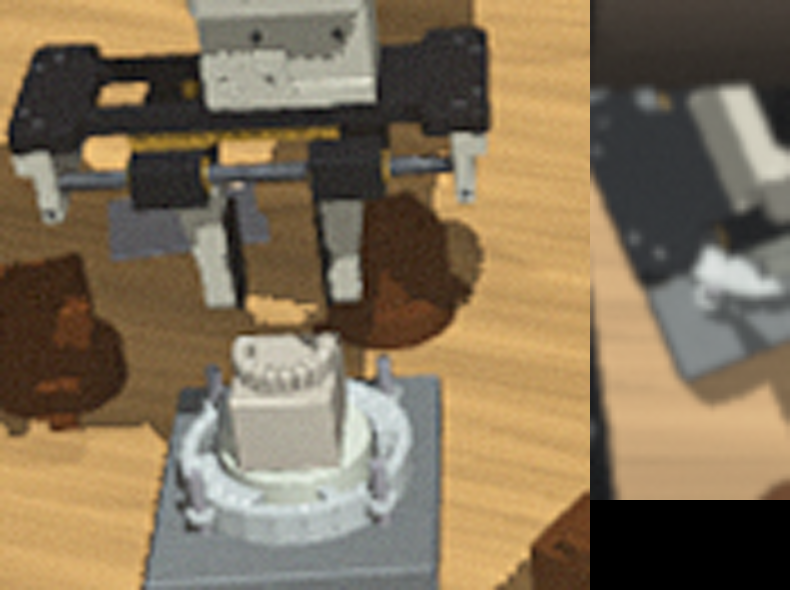

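The pictures show the fingertips about 34 mm higher than the reported TCP: tips at row ~302 in the crop, against ~360 predicted. The cast block is at (285,430). The lateral alignment is good, so I'll open and go lower, watching the force.

>>> {"method": "carry_out", "body": {
  "deltas": [
    [[0, 0, 0, 0, 1], [0, 0, 0, 0, 1], [0, 0, 0, 0, 1], [0, 0, 0, 0, 1], [0, 0, 0, 0, 1]]
  ]
}}

```text
clock: 7.85
tool_pos: [0.5691, -0.1738, 0.0926]
orientation: [-180.0, -0.0, 22.1]
force: [-0.4, 0.0, 0.3]
opening: 0.0826
gripper_force: 0.0
```

>>> {"method": "carry_out", "body": {
  "deltas": [
    [[0, 0, 0.04, 0, 1], [0, 0, 0.09, 0, 1], [0, 0, 0.14, 0, 1], [0, 0, 0.18, 0, 1], [0, 0, 0.2, 0, 1]]
  ]
}}

```text
clock: 8.35
tool_pos: [0.5683, -0.1738, 0.051]
orientation: [-180.0, 0.1, 22.1]
force: [-0.1, 0.4, 0.5]
opening: 0.0876
gripper_force: 0.0
```

>>> {"method": "carry_out", "body": {
  "deltas": [
    [[0, 0, 0.03, 0, 1], [0, 0, 0.06, 0, 1], [0, 0, 0.08, 0, 1], [0, 0, 0.1, 0, 1], [0, 0, 0.1, 0, 1]]
  ]
}}

```text
clock: 8.85
tool_pos: [0.5688, -0.1738, 0.032]
orientation: [-180.0, 0.0, 22.1]
force: [0.5, -0.9, 0.5]
opening: 0.0876
gripper_force: 0.0
```

>>> {"method": "carry_out", "body": {
  "deltas": [
    [[0, 0, 0, 0, 0.4], [0, 0, 0, 0, 0.3], [0, 0, 0, 0, 0.2], [0, 0, 0, 0, 0.2], [0, 0, 0, 0, 0.2]]
  ]
}}

```text
clock: 9.35
tool_pos: [0.5693, -0.1739, 0.0328]
orientation: [180.0, -0.0, 22.1]
force: [0.6, -0.2, 0.0]
opening: 0.0549
gripper_force: 0.5
```

```bash
python3 - <<'E'
from h import *
a=ctrl.snapshot("scene"); o=ctrl.get_obs(); print({k:np.round(v,3) for k,v in o.items() if k not in("tau","qvel")})
save(a,"s5.png",(175,170,295,290),5)
E
```

```text
{'clock': np.float64(9.4), 'joint_pos': array([ 1.81700e+00,  2.13410e+01, -2.06840e+01,  1.60000e-02,
       -4.79350e+01,  1.10318e+02]), 'tool_pos': array([ 0.569, -0.174,  0.033]), 'orientation': array([ 1.79975e+02, -3.30000e-02,  2.21450e+01]), 'force': array([ 1.041, -0.8  , -0.569]), 'moment': array([-0.391, -0.323,  0.028]), 'gripper_force': np.float64(0.57), 'opening': np.float64(0.054)}
```

View pics/s5.png

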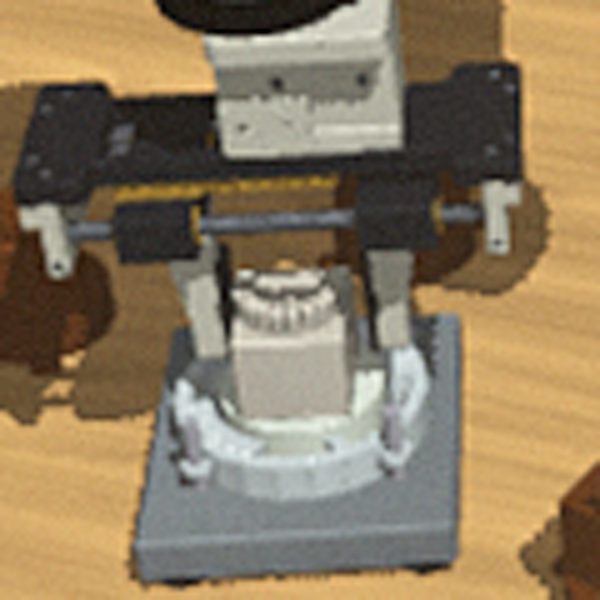

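The fingers straddle the block, with the gap slightly smaller on the left: about 5 px against 15 px. I'll shift about 2 mm that way and close.

>>> {"method": "carry_out", "body": {
  "deltas": [
    [[0, 0.006, 0, 0, 0.2], [0, 0.01, 0, 0, 0.2], [0, 0.01, 0, 0, 0.15], [0, 0.01, 0, 0, 0.12], [0, 0.01, 0, 0, 0.1]]
  ]
}}

```text
clock: 9.9
tool_pos: [0.57, -0.1758, 0.0326]
orientation: [180.0, -0.0, 22.1]
force: [0.0, -0.3, 0.0]
opening: 0.0489
gripper_force: 0.5
```

>>> {"method": "carry_out", "body": {
  "deltas": [
    [[0, 0, 0, 0, 0.08], [0, 0, 0, 0, 0.06], [0, 0, 0, 0, 0.04], [0, 0, 0, 0, 0.04]]
  ]
}}

```text
clock: 10.3
tool_pos: [0.5706, -0.1761, 0.033]
orientation: [179.9, -0.1, 22.2]
force: [1.7, -5.3, 1.0]
opening: 0.0459
gripper_force: 19.7
```

>>> {"method": "carry_out", "body": {
  "deltas": [
    [[0, 0, 0, 0, 0], [0, 0, 0, 0, -0.2], [0, 0, 0, 0, -1], [0, 0, 0, 0, -1]]
  ]
}}

```text
clock: 10.7
tool_pos: [0.5705, -0.1761, 0.0329]
orientation: [179.9, -0.1, 22.1]
force: [2.7, -4.7, 1.1]
opening: 0.0457
gripper_force: 30.0
```

```bash
python3 - <<'E'
from h import *
o=ctrl.get_obs(); print({k:np.round(v,3) for k,v in o.items() if k not in("tau","qvel")})
E
```

```text
{'clock': np.float64(10.7), 'joint_pos': array([ 1.60900e+00,  2.14450e+01, -2.05030e+01,  4.70000e-02,
       -4.79850e+01,  1.10509e+02]), 'tool_pos': array([ 0.571, -0.176,  0.033]), 'orientation': array([ 1.79944e+02, -5.00000e-02,  2.21500e+01]), 'force': array([ 2.712, -4.744,  1.064]), 'moment': array([-1.915, -0.975, -0.004]), 'gripper_force': np.float64(29.989), 'opening': np.float64(0.046)}
```

>>> {"method": "carry_out", "body": {
  "deltas": [
    [[0, 0.002, 0, 0, -1], [0, 0.004, 0, 0, -1], [0, 0.004, 0, 0.006, -1], [0, 0.004, 0, 0.012, -1], [0, 0.004, 0, 0.018, -1]]
  ]
}}

```text
clock: 11.2
tool_pos: [0.5699, -0.1767, 0.0329]
orientation: [180.0, 0.0, 15.6]
force: [1.0, -4.6, 3.6]
opening: 0.0458
gripper_force: 30.0
```

```bash
cat > st.py <<'E'
from h import *
o=ctrl.get_obs(); print({k:np.round(v,3).tolist() for k,v in o.items() if k not in("tau","qvel")})
E
python3 st.py
```

```text
{'clock': 11.2, 'joint_pos': [1.545, 21.468, -20.47, 0.033, -48.085, 104.029], 'tool_pos': [0.57, -0.177, 0.033], 'orientation': [179.982, 0.028, 15.596], 'force': [0.962, -4.592, 3.562], 'moment': [-1.41, -0.141, 0.167], 'gripper_force': 29.989, 'opening': 0.046}
```

>>> {"method": "carry_out", "body": {
  "deltas": [
    [[0, 0.002, 0, 0.01, -1], [0, 0.002, 0, 0.02, -1], [0, 0.002, 0, 0.03, -1], [0, 0.002, 0, 0.04, -1], [0, 0.002, 0, 0.05, -1]]
  ]
}}

```text
clock: 11.7
tool_pos: [0.5702, -0.1768, 0.0329]
orientation: [180.0, -0.0, -2.5]
force: [1.1, -2.5, 3.4]
opening: 0.0461
gripper_force: 30.0
```

```bash
python3 st.py
```

```text
{'clock': 11.7, 'joint_pos': [1.517, 21.487, -20.432, 0.011, -48.08, 86.009], 'tool_pos': [0.57, -0.177, 0.033], 'orientation': [179.992, -0.002, -2.466], 'force': [1.081, -2.498, 3.378], 'moment': [-0.889, -0.301, 0.142], 'gripper_force': 29.984, 'opening': 0.046}
```

Rotating freely at -24.6° so far.

>>> {"method": "carry_out", "body": {
  "deltas": [
    [[0, 0, 0, 0.014, -1], [0, 0, 0, 0.028, -1], [0, 0, 0, 0.042, -1], [0, 0, 0, 0.056, -1], [0, 0, 0, 0.07, -1]]
  ]
}}

```text
clock: 12.2
tool_pos: [0.5704, -0.1773, 0.0329]
orientation: [180.0, -0.0, -27.7]
force: [2.5, -4.7, 1.8]
opening: 0.0455
gripper_force: 30.0
```

>>> {"method": "carry_out", "body": {
  "deltas": [
    [[0, 0, 0, 0.006, -1], [0, 0, 0, 0.012, -1], [0, 0, 0, 0.018, -1], [0, 0, 0, 0.024, -1], [0, 0, 0, 0.03, -1]]
  ]
}}

```text
clock: 12.7
tool_pos: [0.5702, -0.1774, 0.0329]
orientation: [180.0, -0.0, -38.4]
force: [0.8, -6.3, 3.6]
opening: 0.0455
gripper_force: 30.0
```

```bash
python3 st.py
```

```text
{'clock': 12.7, 'joint_pos': [1.489, 21.492, -20.436, 0.063, -48.075, 50.072], 'tool_pos': [0.57, -0.177, 0.033], 'orientation': [179.962, -0.027, -38.398], 'force': [0.806, -6.282, 3.644], 'moment': [-2.279, -0.296, 0.268], 'gripper_force': 29.997, 'opening': 0.046}
```

>>> {"method": "carry_out", "body": {
  "deltas": [
    [[0.0015, 0.002, 0, 0.003, -1], [0.0015, 0.002, 0, 0.006, -1], [0.0015, 0.002, 0, 0.009, -1], [0.0015, 0.002, 0, 0.012, -1], [0.0015, 0.002, 0, 0.012, -1]]
  ]
}}

```text
clock: 13.2
tool_pos: [0.5704, -0.1776, 0.0329]
orientation: [180.0, -0.0, -42.6]
force: [0.6, -6.1, 3.9]
opening: 0.0458
gripper_force: 30.0
```

```bash
python3 st.py
```

```text
{'clock': 13.2, 'joint_pos': [1.457, 21.504, -20.411, 0.044, -48.067, 45.866], 'tool_pos': [0.57, -0.178, 0.033], 'orientation': [179.988, -0.036, -42.648], 'force': [0.601, -6.103, 3.852], 'moment': [-2.029, -0.369, 0.467], 'gripper_force': 30.02, 'opening': 0.046}
```

>>> {"method": "carry_out", "body": {
  "deltas": [
    [[0, 0, 0, 0.002, -1], [0, 0, 0, 0.004, -1], [0, 0, 0, 0.006, -1], [0, 0, 0, 0.006, -1]]
  ]
}}

```text
clock: 13.6
tool_pos: [0.5701, -0.1774, 0.0329]
orientation: [180.0, -0.0, -44.7]
force: [-0.2, -4.0, 5.0]
opening: 0.0458
gripper_force: 30.6
```

```bash
python3 st.py
```

```text
{'clock': 13.6, 'joint_pos': [1.479, 21.495, -20.424, 0.042, -48.106, 43.754], 'tool_pos': [0.57, -0.177, 0.033], 'orientation': [179.96, -0.006, -44.739], 'force': [-0.216, -4.015, 5.034], 'moment': [-1.455, 0.188, 1.261], 'gripper_force': 30.571, 'opening': 0.046}
```

>>> {"method": "carry_out", "body": {
  "deltas": [
    [[0, 0, 0, 0.002, -1], [0, 0, 0, 0.004, -1], [0, 0, 0, 0.004, -1]]
  ]
}}

```text
clock: 13.9
tool_pos: [0.5702, -0.1774, 0.0329]
orientation: [180.0, -0.0, -46.2]
force: [-0.7, -3.9, 6.5]
opening: 0.0461
gripper_force: 31.1
```

```bash
python3 st.py
```

```text
{'clock': 13.9, 'joint_pos': [1.484, 21.495, -20.422, 0.054, -48.103, 42.322], 'tool_pos': [0.57, -0.177, 0.033], 'orientation': [179.959, -0.016, -46.158], 'force': [-0.68, -3.906, 6.535], 'moment': [-1.554, 0.172, 1.405], 'gripper_force': 31.094, 'opening': 0.046}
```

The moment about z saturates at about 1.3–1.4 N m, so the cast is at the stop after about 66° of turn. I'll ease the torque off and lift in small steps.

>>> {"method": "carry_out", "body": {
  "deltas": [
    [[0, 0, 0, -0.002, -1], [0, 0, 0, -0.004, -1], [0, 0, 0, -0.004, -1]]
  ]
}}

```text
clock: 14.2
tool_pos: [0.5702, -0.1773, 0.0329]
orientation: [180.0, -0.0, -44.8]
force: [-1.2, -3.6, 6.0]
opening: 0.0465
gripper_force: 29.9
```

```bash
python3 st.py
```

```text
{'clock': 14.2, 'joint_pos': [1.468, 21.494, -20.414, 0.008, -48.088, 43.727], 'tool_pos': [0.57, -0.177, 0.033], 'orientation': [179.999, -0.007, -44.8], 'force': [-1.152, -3.646, 6.016], 'moment': [-1.426, -0.019, 0.305], 'gripper_force': 29.917, 'opening': 0.046}
```

>>> {"method": "carry_out", "body": {
  "deltas": [
    [[0, 0, -0.002, 0, -1], [0, 0, -0.004, 0, -1], [0, 0, -0.006, 0, -1], [0, 0, -0.008, 0, -1], [0, 0, -0.008, 0, -1]]
  ]
}}

```text
clock: 14.7
tool_pos: [0.5699, -0.177, 0.0335]
orientation: [180.0, 0.1, -44.8]
force: [3.1, -2.6, -6.0]
opening: 0.0463
gripper_force: 29.9
```

```bash
python3 st.py
```

```text
{'clock': 14.7, 'joint_pos': [1.475, 21.454, -20.359, -0.036, -48.233, 43.711], 'tool_pos': [0.57, -0.177, 0.034], 'orientation': [179.985, 0.051, -44.839], 'force': [3.059, -2.598, -5.998], 'moment': [-1.157, -1.157, 0.363], 'gripper_force': 29.908, 'opening': 0.046}
```

>>> {"method": "carry_out", "body": {
  "deltas": [
    [[0, 0, -0.002, 0, -1], [0, 0, -0.004, 0, -1], [0, 0, -0.004, 0, -1]]
  ]
}}

```text
clock: 15.0
tool_pos: [0.5697, -0.1769, 0.0343]
orientation: [180.0, 0.1, -44.8]
force: [2.9, -1.9, -9.4]
opening: 0.0458
gripper_force: 29.9
```

```bash
python3 st.py
```

```text
{'clock': 15.0, 'joint_pos': [1.48, 21.392, -20.322, -0.045, -48.343, 43.714], 'tool_pos': [0.57, -0.177, 0.034], 'orientation': [179.982, 0.064, -44.835], 'force': [2.879, -1.923, -9.395], 'moment': [-0.592, -1.305, 0.427], 'gripper_force': 29.932, 'opening': 0.046}
```

>>> {"method": "carry_out", "body": {
  "deltas": [
    [[0, 0, -0.001, 0, -1], [0, 0, -0.002, 0, -1], [0, 0, -0.003, 0, -1]]
  ]
}}

```text
clock: 15.3
tool_pos: [0.5699, -0.1772, 0.0354]
orientation: [180.0, 0.0, -44.8]
force: [2.4, -0.9, -8.9]
opening: 0.0458
gripper_force: 29.9
```

```bash
python3 st.py
```

```text
{'clock': 15.3, 'joint_pos': [1.468, 21.322, -20.271, -0.013, -48.441, 43.713], 'tool_pos': [0.57, -0.177, 0.035], 'orientation': [179.983, 0.031, -44.829], 'force': [2.425, -0.901, -8.896], 'moment': [-0.461, -0.95, 0.413], 'gripper_force': 29.939, 'opening': 0.046}
```

>>> {"method": "carry_out", "body": {
  "deltas": [
    [[0, 0, -0.0015, 0, -1], [0, 0, -0.003, 0, -1], [0, 0, -0.0045, 0, -1], [0, 0, -0.0045, 0, -1]]
  ]
}}

```text
clock: 15.7
tool_pos: [0.57, -0.1773, 0.0365]
orientation: [180.0, 0.0, -44.8]
force: [1.8, -1.1, -8.4]
opening: 0.0461
gripper_force: 29.9
```

```bash
python3 st.py
```

```text
{'clock': 15.7, 'joint_pos': [1.462, 21.249, -20.213, -0.004, -48.557, 43.711], 'tool_pos': [0.57, -0.177, 0.036], 'orientation': [179.988, 0.016, -44.829], 'force': [1.822, -1.117, -8.364], 'moment': [-0.365, -0.659, 0.416], 'gripper_force': 29.941, 'opening': 0.046}
```

>>> {"method": "carry_out", "body": {
  "deltas": [
    [[0, 0, 0, -0.001, -1], [0, 0, 0, -0.0015, -1]]
  ]
}}

```text
clock: 15.9
tool_pos: [0.5701, -0.1774, 0.0368]
orientation: [180.0, -0.0, -44.3]
force: [-0.3, -1.4, -4.4]
opening: 0.046
gripper_force: 29.7
```

```bash
python3 st.py
```

```text
{'clock': 15.9, 'joint_pos': [1.46, 21.232, -20.2, 0.006, -48.572, 44.263], 'tool_pos': [0.57, -0.177, 0.037], 'orientation': [179.993, -0.0, -44.273], 'force': [-0.273, -1.434, -4.418], 'moment': [-0.328, -0.143, 0.134], 'gripper_force': 29.726, 'opening': 0.046}
```

>>> {"method": "carry_out", "body": {
  "deltas": [
    [[0, 0, -0.0015, 0, -1], [0, 0, -0.003, 0, -1], [0, 0, -0.0045, 0, -1], [0, 0, -0.006, 0, -1]]
  ]
}}

```text
clock: 16.3
tool_pos: [0.5702, -0.1774, 0.0377]
orientation: [180.0, 0.0, -44.3]
force: [-0.2, -2.1, -5.5]
opening: 0.046
gripper_force: 29.7
```

```bash
python3 st.py
```

```text
{'clock': 16.3, 'joint_pos': [1.456, 21.172, -20.141, 0.005, -48.692, 44.251], 'tool_pos': [0.57, -0.177, 0.038], 'orientation': [179.993, 0.001, -44.289], 'force': [-0.206, -2.08, -5.511], 'moment': [-0.698, -0.243, 0.144], 'gripper_force': 29.735, 'opening': 0.046}
```

>>> {"method": "carry_out", "body": {
  "deltas": [
    [[0, 0, -0.0015, -0.0005, -1], [0, 0, -0.003, -0.0005, -1], [0, 0, -0.0045, -0.0005, -1], [0, 0, -0.006, -0.0005, -1], [0, 0, -0.0075, -0.0005, -1]]
  ]
}}

```text
clock: 16.8
tool_pos: [0.5702, -0.1775, 0.0386]
orientation: [180.0, 0.0, -44.1]
force: [3.6, -5.6, -13.3]
opening: 0.046
gripper_force: 29.7
```

```bash
python3 st.py
```

```text
{'clock': 16.8, 'joint_pos': [1.448, 21.122, -20.073, 0.002, -48.819, 44.432], 'tool_pos': [0.57, -0.177, 0.039], 'orientation': [179.988, 0.009, -44.119], 'force': [3.632, -5.577, -13.268], 'moment': [-1.865, -1.302, 0.008], 'gripper_force': 29.656, 'opening': 0.046}
```

The lips are now in contact: -13.3 N with almost no torque. I'll hold and read.

>>> {"method": "carry_out", "body": {
  "deltas": [
    [[0, 0, 0, 0, -1], [0, 0, 0, 0, -1]]
  ]
}}

```text
clock: 17.0
tool_pos: [0.5702, -0.1775, 0.0385]
orientation: [180.0, 0.0, -44.1]
force: [3.5, -3.7, -12.6]
opening: 0.0459
gripper_force: 29.7
```

```bash
python3 st.py
```

```text
{'clock': 17.0, 'joint_pos': [1.447, 21.129, -20.073, 0.004, -48.818, 44.429], 'tool_pos': [0.57, -0.177, 0.039], 'orientation': [179.984, 0.011, -44.121], 'force': [3.516, -3.668, -12.628], 'moment': [-1.769, -1.244, 0.021], 'gripper_force': 29.658, 'opening': 0.046}
```

>>> {"method": "carry_out", "body": {
  "deltas": [
    [[0, 0, -0.0007, 0, -1], [0, 0, -0.0007, 0, -1], [0, 0, -0.0007, 0, -1], [0, 0, -0.0007, 0, -1], [0, 0, -0.0007, 0, -1]]
  ]
}}

```text
clock: 17.5
tool_pos: [0.5702, -0.1775, 0.0386]
orientation: [180.0, 0.0, -44.1]
force: [4.8, -4.7, -14.0]
opening: 0.0462
gripper_force: 29.7
```

>>> {"method": "carry_out", "body": {
  "deltas": [
    [[0, 0, 0, 0, -1], [0, 0, 0, 0, -1], [0, 0, 0, 0, -1], [0, 0, 0, 0, -1], [0, 0, 0, 0, -1]]
  ]
}}

```text
clock: 18.0
tool_pos: [0.5702, -0.1775, 0.0386]
orientation: [180.0, 0.0, -44.1]
force: [3.0, -5.8, -13.5]
opening: 0.0458
gripper_force: 29.7
```

>>> {"method": "carry_out", "body": {
  "deltas": [
    [[0, 0, 0, 0, -1], [0, 0, 0, 0, -1], [0, 0, 0, 0, -1], [0, 0, 0, 0, -1], [0, 0, 0, 0, -1]]
  ]
}}

```text
clock: 18.5
tool_pos: [0.5702, -0.1775, 0.0386]
orientation: [180.0, 0.0, -44.1]
force: [3.3, -5.1, -14.0]
opening: 0.0459
gripper_force: 29.7
```

>>> {"method": "carry_out", "body": {
  "deltas": [
    [[0, 0, 0, 0, -1], [0, 0, 0, 0, -1], [0, 0, 0, 0, -1], [0, 0, 0, 0, -1], [0, 0, 0, 0, -1]]
  ]
}}

```text
clock: 19.0
tool_pos: [0.5702, -0.1775, 0.0386]
orientation: [180.0, 0.0, -44.1]
force: [4.4, -4.6, -12.7]
opening: 0.0459
gripper_force: 29.7
```

```bash
python3 st.py
```

```text
{'clock': 19.0, 'joint_pos': [1.447, 21.127, -20.069, 0.003, -48.827, 44.431], 'tool_pos': [0.57, -0.177, 0.039], 'orientation': [179.982, 0.015, -44.12], 'force': [4.377, -4.601, -12.694], 'moment': [-1.858, -1.28, 0.015], 'gripper_force': 29.657, 'opening': 0.046}
```

The pull held for 2 s at about 13.5 N gross, which is about 11.4 N net of the cast's weight. Now I'll ease it down.

>>> {"method": "carry_out", "body": {
  "deltas": [
    [[0, 0, 0.003, 0, -1], [0, 0, 0.006, 0, -1], [0, 0, 0.009, 0, -1], [0, 0, 0.012, 0, -1], [0, 0, 0.015, 0, -1]]
  ]
}}

```text
clock: 19.5
tool_pos: [0.5704, -0.1774, 0.037]
orientation: [-180.0, -0.0, -44.1]
force: [-0.8, -3.3, -0.4]
opening: 0.0461
gripper_force: 29.7
```

>>> {"method": "carry_out", "body": {
  "deltas": [
    [[0, 0, 0.003, 0, -1], [0, 0, 0.006, 0, -1], [0, 0, 0.009, 0, -1], [0, 0, 0.012, 0, -1], [0, 0, 0.014, 0, -1]]
  ]
}}

```text
clock: 20.0
tool_pos: [0.5703, -0.1773, 0.0335]
orientation: [-180.0, -0.0, -44.1]
force: [0.2, -3.1, -0.1]
opening: 0.0464
gripper_force: 29.7
```

```bash
python3 st.py
```

```text
{'clock': 20.0, 'joint_pos': [1.462, 21.46, -20.366, 0.005, -48.165, 44.432], 'tool_pos': [0.57, -0.177, 0.033], 'orientation': [-179.996, -0.008, -44.103], 'force': [0.155, -3.117, -0.133], 'moment': [-1.167, 0.331, 0.088], 'gripper_force': 29.726, 'opening': 0.046}
```

>>> {"method": "carry_out", "body": {
  "deltas": [
    [[0, 0, 0.002, 0, -1], [0, 0, 0.004, 0, -1], [0, 0, 0.004, 0.002, -1], [0, 0, 0.004, 0.004, -1], [0, 0, 0.004, 0.005, -1]]
  ]
}}

```text
clock: 20.5
tool_pos: [0.5703, -0.1775, 0.033]
orientation: [180.0, -0.0, -45.9]
force: [-1.0, -4.0, 3.2]
opening: 0.0462
gripper_force: 30.8
```

```bash
python3 st.py
```

```text
{'clock': 20.5, 'joint_pos': [1.468, 21.497, -20.411, 0.041, -48.087, 42.633], 'tool_pos': [0.57, -0.177, 0.033], 'orientation': [179.982, -0.025, -45.872], 'force': [-1.022, -4.019, 3.216], 'moment': [-1.542, 0.694, 1.214], 'gripper_force': 30.834, 'opening': 0.046}
```

>>> {"method": "carry_out", "body": {
  "deltas": [
    [[0, 0, 0, -0.002, -1], [0, 0, 0, -0.003, -1], [0, 0, 0, -0.003, 0.08], [0, 0, 0, -0.003, 0.15], [0, 0, 0, -0.003, 0.25]]
  ]
}}

```text
clock: 21.0
tool_pos: [0.5704, -0.1767, 0.0324]
orientation: [-180.0, 0.0, -44.9]
force: [0.4, 0.2, 0.9]
opening: 0.0532
gripper_force: 0.0
```

>>> {"method": "carry_out", "body": {
  "deltas": [
    [[0, 0, 0, 0, 0.35], [0, 0, 0, 0, 0.35], [0, 0, 0, 0, 0.35]]
  ]
}}

```text
clock: 21.3
tool_pos: [0.5703, -0.1771, 0.0326]
orientation: [-180.0, 0.0, -44.8]
force: [0.1, -0.2, 0.8]
opening: 0.0591
gripper_force: 0.0
```

```bash
python3 st.py
```

```text
{'clock': 21.3, 'joint_pos': [1.476, 21.518, -20.412, -0.012, -48.07, 43.708], 'tool_pos': [0.57, -0.177, 0.033], 'orientation': [-179.994, 0.006, -44.824], 'force': [0.091, -0.24, 0.764], 'moment': [0.05, 0.008, 0.008], 'gripper_force': 0.0, 'opening': 0.059}
```

Released cleanly. Retreating straight up.

>>> {"method": "carry_out", "body": {
  "deltas": [
    [[0, 0, -0.05, 0, 0.35], [0, 0, -0.12, 0, 0.35], [0, 0, -0.2, 0, 0.35], [0, 0, -0.3, 0, 0.35], [0, 0, -0.4, 0, 0.35]]
  ]
}}

```text
clock: 21.8
tool_pos: [0.5702, -0.1773, 0.1142]
orientation: [-180.0, -0.0, -44.8]
force: [-0.2, 0.6, 0.3]
opening: 0.0592
gripper_force: 0.0
```

>>> {"method": "carry_out", "body": {
  "deltas": [
    [[0, 0, -0.1, 0, 0.35], [0, 0, -0.2, 0, 0.35], [0, 0, -0.3, 0, 0.35], [0, 0, -0.3, 0, 0.35]]
  ]
}}

```text
clock: 22.2
tool_pos: [0.5721, -0.1776, 0.1768]
orientation: [-179.8, -0.3, -44.8]
force: [0.1, -1.1, -0.2]
opening: 0.059
gripper_force: 0.0
```

```bash
python3 st.py; python3 - <<'E'
from h import *
a=ctrl.snapshot("scene"); save(a,"s6.png",(175,190,295,290),6)
E
```

```text
{'clock': 22.2, 'joint_pos': [1.464, 13.682, -10.606, 0.061, -65.379, 43.712], 'tool_pos': [0.572, -0.178, 0.177], 'orientation': [-179.797, -0.271, -44.799], 'force': [0.077, -1.069, -0.245], 'moment': [0.021, -0.06, -0.034], 'gripper_force': 0.0, 'opening': 0.059}
```

View pics/s6.png

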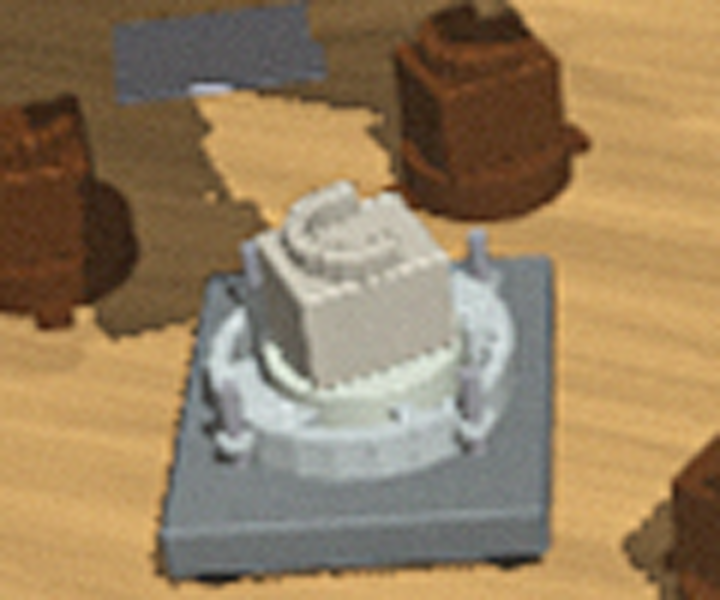

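The picture shows the cast at (350,290) seated and turned about 65° clockwise. The brown look-alikes haven't moved and the gripper is clear. Handing the job in.

```bash
python3 -c "
from plant import ctrl
print(ctrl.close_job())"
```

```text
the job is handed in; nothing more can be done
None
```

The cast is locked: turned clockwise to its stop, pulled straight up at about 12 N (13.5 N with its weight) for 2 s with no reading over 14 N, eased back onto its seat and released; I handed the job in at about 22 s, and no verdict came back.

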